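# Seat the filling nozzle and start its lock screw

### The job

Take the tall filling nozzle out of the wash rack, push it fully home in the socket of the filling head and let go of it. Then start the lock screw that stands loose on its thread in the round boss beside it: turn it backward (anticlockwise from above) until it drops off the start of the thread, then forward (clockwise) about one full turn, not run down to the bottom. Finish while still holding the screw's head, upright and started in its thread, and leave everything else where it is.

Things in the scene. Friction and masses are not known exactly. Their poses are not given: they have to be found in the camera images.
- nozzle: Steel nozzle, stepped round tube upright in one of the rack's three holes (which varies), 112 mm tall, the tallest there. From its foot up: spigot 20 mm across, 45 mm long, 4 mm tapered foot; collar 34 mm across, 8 mm thick; grip part 24 mm across, 53 to 92 mm above the foot; tip 10 mm across. Origin: centre of its foot, z up along it. About 0.12 kg.
- nozzle_grip (a point): Point on the nozzle's axis near the middle of its grip part, 74 mm above its foot.
- socket_mouth (a point): Centre of the mouth of the nozzle socket: a chamfered hole 21.6 mm across, 47 mm deep, in a square aluminium block (64 x 64 mm, top 52 mm above the table) on the filling head. Home, the nozzle's collar rests on the block, its foot 45 mm below this point. The boss stands 130 mm off along the point's -y, so fingers closing along its x keep clear.
- screw: Lock screw, loose in the boss. Round black head 38 mm across, 48 to 76 mm above the origin, a raised bar on top along the screw's x; steel shank 24 mm. Two lugs, one each side, along its x run on the thread. Origin on the axis at the lugs, z up. About 0.2 kg. At first the lugs rest on top of the thread, not started, 0.9 to 1.9 rad (varies) clockwise of the thread's start.
- screw_head (a point): Point on the screw's axis at mid-height of its head, 62 mm above the screw's origin: where to grip. Turned backward on the thread the screw climbs 2.5 mm per rad up to the start of the thread; 0.1 to 0.2 rad past it, it falls 8 mm when let go, or gives way when lowered. Turned forward after that it sinks 16 mm per turn with about 1 mm of play: the hand must sink too.
- thread_start (a point): On the axis of the boss (round, 55 mm across, top 78 mm above the table), 70 mm above the table. Right-hand two-start thread, lead 16 mm; its starts lie at this point's +x and -x. With the lugs on the very start the screw's origin is here; just after the drop about 8 mm lower, one turn later about 24 mm lower. The thread ends 32 mm below here.
- rack: White plastic wash rack, fixed, 60 x 200 x 50 mm, with three round holes 22 mm across in a row along its y axis at -65, 0 and +65 mm. What stands in it has its collar on the rack's top and its foot 5 mm above the table; fingers that close along its x keep clear of the neighbours. Origin at the centre of its underside.
- plug1: Bystander in the wash rack: steel blank plug with the same spigot and collar as the nozzle, but above the collar only a stub 18 mm across and 14 mm high; 67 mm tall in all. Origin at the centre of its foot.
- plug2: Bystander in the wash rack: steel blank plug with the same spigot and collar as the nozzle, but above the collar only a stub 18 mm across and 14 mm high; 67 mm tall in all. Origin at the centre of its foot.
- gasket: Bystander: flat black rubber ring, 48 mm across, 6 mm thick, on the table. Origin at its underside.
- brush: Bystander: a hand brush lying on the table.
- beaker: Bystander: open steel cup, 70 mm across, 80 mm tall. Origin at its underside.
- cake1: Bystander: round white cake, 48 mm across, 22 mm high.
- cake2: Bystander: round white cake, 48 mm across, 22 mm high.
Mind the look-alikes: they are no part of the job. Leave any orange or yellow look-alike of the nozzle alone. What is shaped like the screw but green is not meant.

How it is judged:
By the outcome, as a careful person would: the job done as asked, in the order asked, and still so for the second after the job is handed in, while the arm keeps its last pose, push and grip.
It also fails if it takes over 72 s, if anything falls off the work surface, if the arm or the gripper's body presses on something with over 40 N, if the wrist force passes 120 N, or if a joint passes its speed limit or range.

### The arm

A 7-joint arm with a two-finger parallel gripper is mounted at the origin on the work surface. World frame = base frame: x ahead of the robot, y to its left, z up, the work surface at z = 0. Lengths are in m, angles in degrees, forces in N, time in s.
With the tool pointing down it reaches from about 0.425 to 0.875 m from the base axis. Payload 4.7 kg.
Tool frame: the origin (TCP) lies between the finger pads; the fingertips stand 14 mm ahead of it and the grasp point (between the pads) lies 5 mm behind it; z points along the fingers, y is the line along which they close (so a half turn about z gives the same grasp; the last joint's range is limited). The gripper opens to 85 mm and grips with 20 to 120 N. Pads are 22 mm wide; open, the fingers measure 114 mm over their backs; the gripper's body (76 mm by 85 mm) begins 54 mm behind the grasp point. The pads swing forward as they close: fully open they stand 13 mm farther back than shut.
Start: joints at [64.177, 18.392, -4.016, 83.108, 1.295, 78.541, -3.26], TCP at [0.291, -0.581, 0.245] pointing down, gripper open.
Joint ranges: [-163.93, 163.93], [-17.29, 119.83], [-79.2, 71.16], [3.27, 140.29], [-89.18, 269.18], [5.43, 117.66], [-154.24, 154.24]. Speed limits (degrees/s): [147.25, 147.25, 180, 180, 180, 180, 180].

### API

Orientations are given as a 3x3 rotation matrix whose columns are the frame's x, y, z axes.
In Python, from rig import bot, imaging, order gives the robot as it stands.
- The arm moves only by the tool arm_command, never from a script. Its arguments are lists of equal length, an entry for each row: "travel": the shift along the tool's x, y, z in mm, a list of three; "yaw": the turn about the tool's z in rad. In form: {"travel": [[x, y, z], ...], "yaw": [yaw, ...]}. A call has 1 to 12 rows; each row shifts and turns the commanded pose from where the row before left it, along the tool's axes as they then stand; what a row does not reach is not made up. A row lasts 1/10 s, in which the tool goes at most 50 mm and 8.59 degrees, less where a joint would pass 70% of its speed; a pose out of reach is approached as far as the arm can. A call is refused whole if a number of a shift passes 50 or a number of a turn 0.15, either way. A call with a gripper value outside its range is refused whole. "fingers" is the finger opening in mm, from 0 to 85.4, set as the call begins (left out, the last holds). The fingers move at their own pace and stop on an object; the grip force is fixed at half the most. Time passes only in rows, so rows that do not move let the fingers close. It gives the time, the measured TCP pose, the force, the opening and the grip force at its end, in the units of the state.
- bot.state(): the state, without advancing time (a new reading comes with each control period).
- imaging.grab_frame(name): name is "scene" or "top" or "wrist"; returns the picture (384x512x3 uint8, red, green, blue); there is no depth.
- imaging.camera_params(name): a dict with "vertical_fov" (degrees; the focal length in pixels is half the picture's height over the tangent of half this angle, whatever the lens; pixels are square), "cx", "cy" (the principal point, pixels), "R" (3x3) and "t" (3): a world point X has camera coordinates R X + t; the wrist camera has in their place "T_tool_cam" (4x4, takes a point from camera to tool coordinates, whose origin is the TCP and whose axes are the flange's). Camera axes: x right, y down, z forward; pixel columns grow to the right and rows downward; lengths in m; the calibration is good to about 2 mm. A picture is of the moment at which its call begins: read the wrist's pose just before it. camera_params takes no time and is no camera call.
- order.finish_job(): hands the job in; it is judged then, once.
Trained networks look in the newest picture that a camera, given by its name, has taken for a name from the list of things; names that differ only in an ending like _2 or _b are one class to them, and where a whole thing is asked for, a point or a joint stands for the part that bears it (a point fixed in the world has none). Each returns a list of dicts, best first, with "p" (0 to 1); they miss things now and then, are a little off and sometimes report something else, mostly with a low value. They report only what shows in the picture. A call takes as long as a camera call. They do not tell look-alikes from the thing itself.
- imaging.spot_in(name, camera): "location" ([x, y, z] in m, in world coordinates, good to about 4 mm: the middle of the surface that is visible of it).
The state is a dict: "clock": time; "joints": joint angles; "dq": joint speeds; "tau": joint torques, N m; "tool_pos": TCP position; "ee_rot": TCP orientation; "force": force on the tool from outside, world axes, zero at the start; "moment": the same for the moment, N m; "finger_gap": finger opening in m; "finger_force": force on a finger pad.
Only numpy, scipy, OpenCV 4.12 (cv2) and the standard library are available. Lean on these libraries where they do the work, as an engineer would, in place of code of your own. Each camera call takes 0.05 s, during which the arm holds its last target. There are 200 camera calls.

## Working session

There is one attempt and no reset: what is moved stays moved. The work goes in short steps, Python scripts to look and compute and a tool call to move; the robot and the scene stay as the last step left them, time stands still between calls to the robot, and variables do not carry over. Pictures are saved under pics/ and viewed, at most 10 in all, crops included, and the job is handed in when it is done.

Besides the shell and the picture viewer there is one more tool, called after ">>>" in YAML: its name, and indented under it one key for each argument. arm_command: Moves the arm, as the interface text tells. Its arguments: {"type":"object","properties":{"travel":{"type":"array"},"yaw":{"type":"array"},"fingers":{"type":"number"}},"required":["travel","yaw"]}

```bash
ls; mkdir -p pics; cat > h.py <<'E'
from rig import bot, imaging, order
import numpy as np, cv2
def cam(n):
    p=imaging.camera_params(n); f=192/np.tan(np.radians(p["vertical_fov"])/2)
    if "R" in p: R=np.array(p["R"]);t=np.array(p["t"])
    else:
        s=bot.state(); T=np.eye(4);T[:3,:3]=s["ee_rot"];T[:3,3]=s["tool_pos"]
        M=np.linalg.inv(T@np.array(p["T_tool_cam"]));R=M[:3,:3];t=M[:3,3]
    return f,p["cx"],p["cy"],R,t
def proj(c,X):
    f,cx,cy,R,t=c; q=R@np.array(X,float)+t; return np.array([cx+f*q[0]/q[2],cy+f*q[1]/q[2]])
def ray(c,u,v,z):
    f,cx,cy,R,t=c; d=R.T@np.array([(u-cx)/f,(v-cy)/f,1]); o=-R.T@t
    return o+d*(z-o[2])/d[2]
def save(n,im): cv2.imwrite("pics/"+n,cv2.cvtColor(im,cv2.COLOR_RGB2BGR))
E
python3 - <<'E'
from h import *
s=bot.state(); print(s)
a=imaging.grab_frame("scene"); b=imaging.grab_frame("top")
save("scene.png",a);save("top.png",b)
for c in("scene","top"):
  p=imaging.camera_params(c);print(c,p)
  for n in["nozzle","nozzle_grip","socket_mouth","screw","screw_head","thread_start","rack","plug1"]:
    for d in imaging.spot_in(n,c)[:4]: print(n,np.round(d["location"],3),round(d["p"],2),proj(cam(c),d["location"]).round())
print(imaging.camera_params("wrist"))
E
```

```text
pics
{'clock': 0.0, 'joints': array([64.174968  , 18.44067481, -4.01544006, 83.17650437,  1.29498465,
       78.54222982, -3.25862613]), 'dq': array([-0.03982203, -0.00095846, -0.00430793,  0.03444336, -0.09400666,
        0.08685636, -0.07603572]), 'tau': array([ 8.61757981e-04, -4.93576205e+01, -3.81390732e-01, -3.14335799e+01,
        1.31777689e-02,  1.13308767e-02, -1.96706600e-05]), 'tool_pos': array([ 0.29109319, -0.58057973,  0.24419114]), 'ee_rot': array([[ 8.93871882e-01,  4.48321411e-01, -9.85600255e-04],
       [ 4.48322483e-01, -8.93870204e-01,  1.73473444e-03],
       [-1.03280107e-04, -1.99249709e-03, -9.99998010e-01]]), 'force': array([-0.21942342,  0.32607533, -0.19720129]), 'moment': array([-0.01122098,  0.01078728,  0.02044684]), 'finger_force': 0.0, 'finger_gap': 0.08550384941489025}
scene {'vertical_fov': 57.081366786183885, 'cx': 244.15621990182294, 'cy': 191.57311901911447, 'R': array([[-0.77745113,  0.62886478, -0.00994161],
       [ 0.42600996,  0.51490619, -0.74389995],
       [-0.46269348, -0.58258108, -0.66821705]]), 't': array([ 0.43892405, -0.16493436,  
[... 1547 characters left out ...]
98 -0.255  0.107] 0.64 [332. 142.]
screw_head [ 0.59  -0.226  0.143] 0.5 [324. 178.]
rack [0.502 0.214 0.048] 0.67 [168. 210.]
rack [ 0.588 -0.148  0.006] 0.3 [290. 184.]
plug1 [0.486 0.159 0.055] 0.52 [186. 215.]
plug1 [0.758 0.057 0.038] 0.46 [223. 126.]
{'vertical_fov': 69.01286964395462, 'cx': 252.55739985118885, 'cy': 191.33712154031974, 'T_tool_cam': array([[-1.07307052e-03, -9.64867722e-01, -2.62733947e-01,
         6.66305774e-02],
       [ 9.99999406e-01, -1.08619133e-03, -9.53014522e-05,
         1.41735975e-03],
       [-1.93426039e-04, -2.62733893e-01,  9.64868314e-01,
        -1.29257943e-01],
       [ 0.00000000e+00,  0.00000000e+00,  0.00000000e+00,
         1.00000000e+00]])}
```

```bash
python3 - <<'E'
import cv2
a=cv2.imread("pics/scene.png");b=cv2.imread("pics/top.png")
cv2.imwrite("pics/s2.png",cv2.resize(a,(800,600),interpolation=cv2.INTER_CUBIC))
cv2.imwrite("pics/t2.png",cv2.resize(b,(800,600),interpolation=cv2.INTER_CUBIC))
E
```

```text
(no output)
```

View pics/s2.png

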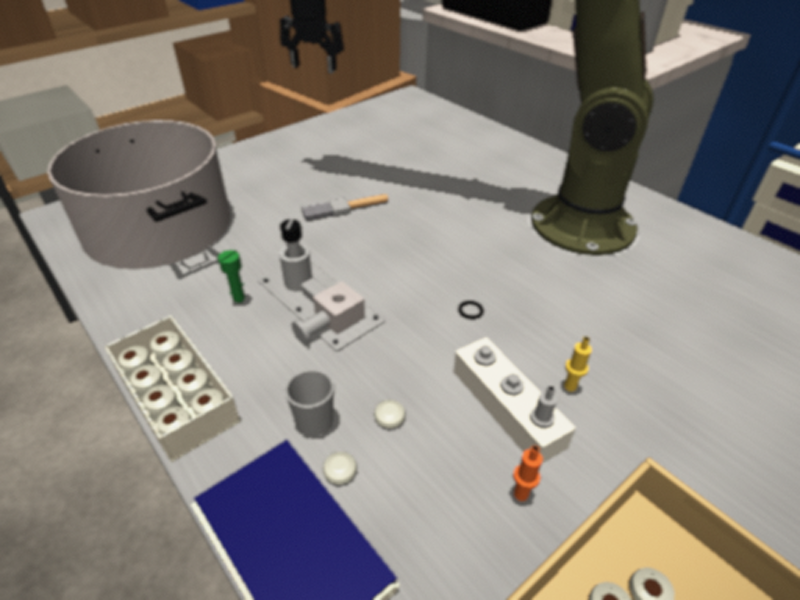

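View pics/t2.png

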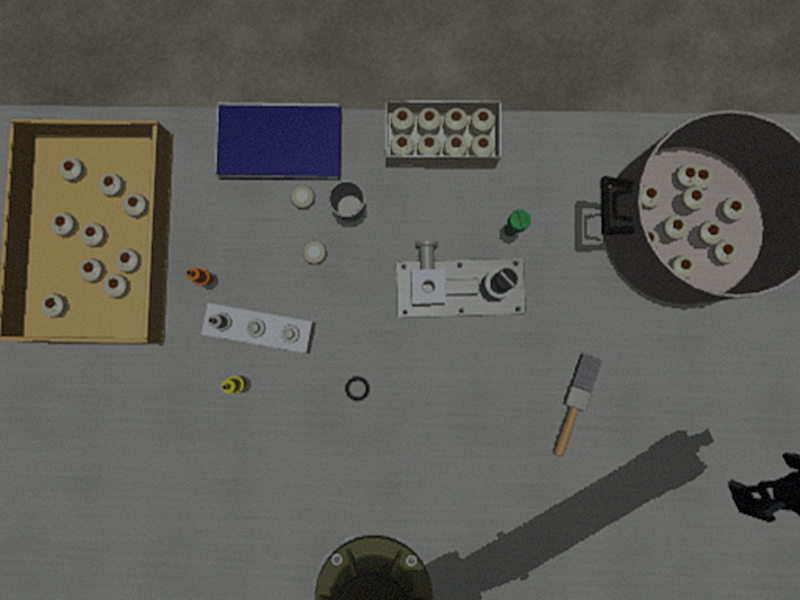

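Reach candidates, in 800x600 scene pixels: grey nozzle in the rack's end hole (545,405), orange look-alike (528,475), yellow look-alike (578,365), and plugs (485,355) and (512,383). I choose the grey one. The black screw is in the boss at (291,231), and the green look-alike at (232,262) is not meant. First I move over the filling head.

>>> arm_command:
  travel:
    - [0, 0, -15]
    - [0, 0, -15]
    - [0, 0, -15]
    - [0, 0, -15]
    - [0, 0, 0]
    - [0, 0, 0]
    - [0, 0, 0]
    - [0, 0, 0]
  yaw: [-0.14, -0.14, -0.14, -0.14, -0.14, -0.14, -0.14, -0.12]

```text
clock: 1.7
tool_pos: [0.2913, -0.5811, 0.3054]
ee_rot: [[0.001, 1.0, 0.0], [1.0, -0.001, -0.0], [-0.0, 0.0, -1.0]]
force: [0.1, -0.0, 0.3]
finger_gap: 0.0851
finger_force: 0.0
```

>>> arm_command:
  travel:
    - [35, 25, -4]
    - [35, 25, -4]
    - [35, 25, -4]
    - [35, 25, -4]
    - [35, 25, -4]
    - [35, 25, -4]
    - [35, 25, -4]
    - [35, 25, -4]
    - [35, 25, -4]
    - [35, 25, -4]
    - [35, 15, 0]
    - [0, 0, 0]
  yaw: [0, 0, 0, 0, 0, 0, 0, 0, 0, 0, 0, 0]

```text
clock: 2.9
tool_pos: [0.5613, -0.1897, 0.3458]
ee_rot: [[-0.005, 1.0, 0.002], [1.0, 0.005, 0.004], [0.004, 0.002, -1.0]]
force: [-0.6, 0.3, 0.0]
finger_gap: 0.0854
finger_force: 0.0
```

```bash
python3 - <<'E'
from h import *
s=bot.state(); print(s["clock"],s["tool_pos"],s["ee_rot"].round(3),s["joints"].round(1))
c=cam("wrist"); a=imaging.grab_frame("wrist"); save("w1.png",a)
np.savez("w1.npz",R=c[3],t=c[4])
for n in["socket_mouth","screw_head","screw","thread_start"]:
    for d in imaging.spot_in(n,"wrist")[:3]: print(n,np.round(d["location"],3),round(d["p"],2),proj(c,d["location"]).round())
cv2.imwrite("pics/w1b.png",cv2.resize(cv2.imread("pics/w1.png"),(800,600),interpolation=cv2.INTER_CUBIC))
E
```

```text
2.9 [ 0.56130061 -0.18973255  0.3458334 ] [[-0.005  1.     0.002]
 [ 1.     0.005  0.004]
 [ 0.004  0.002 -1.   ]] [ 40.9  11.7 -29.3  81.5   5.4  88.3  12.3]
socket_mouth [ 0.586 -0.131  0.004] 0.65 [267. 120.]
screw_head [ 0.696 -0.251  0.105] 0.71 [348. 210.]
screw_head [ 0.592 -0.223  0.142] 0.57 [276. 198.]
screw [ 0.586 -0.22   0.138] 0.75 [271. 194.]
screw [ 0.691 -0.253  0.106] 0.71 [344. 211.]
thread_start [ 0.583 -0.13   0.005] 0.81 [265. 119.]
```

View pics/w1b.png

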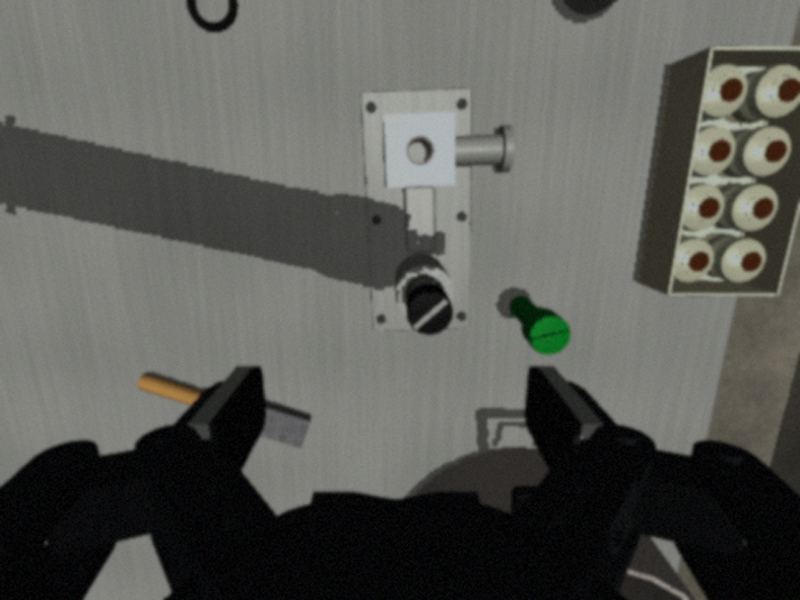

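The wrist view shows the socket block with its hole at (419,151), the black screw head at (430,308), its bar tilted about 40°, and the green look-alike at (548,333).

```bash
python3 - <<'E'
from h import *
z=np.load("w1.npz");p=cam("wrist");c=(p[0],p[1],p[2],z["R"],z["t"])
a=cv2.imread("pics/w1.png")
hsv=cv2.cvtColor(a,cv2.COLOR_BGR2GRAY)
roi=np.zeros_like(hsv);roi[65:130,235:300]=255
m=((hsv>185)&(roi>0)).astype(np.uint8)
n,l,st,ce=cv2.connectedComponentsWithStats(m);i=1+np.argmax(st[1:,4]);print(st[i],ce[i])
cnt=max(cv2.findContours((l==i).astype(np.uint8),cv2.RETR_EXTERNAL,cv2.CHAIN_APPROX_NONE)[0],key=cv2.contourArea)
r=cv2.minAreaRect(cnt);print(r);bx=cv2.boxPoints(r)
W=[ray(c,u,v,.052) for u,v in bx]
for w in W:print(w.round(4))
print("centre",np.mean(W,0).round(4),[np.linalg.norm(W[k]-W[k-1]).round(4) for k in range(4)])
print("hole",ray(c,268.2,96.6,.052).round(4))
print("head",ray(c,275.2,197,.142).round(4))
t=cam("top")
for n,u,v,h in[("block",429,286,.052),("head",503,282,.142),("noz",213,318,.117),("collar",221,322,.058),("p1",256,327,.072),("p2",290,333,.072),("boss",0,0,0)]:
  print(n,ray(t,u*.64,v*.64,h).round(4))
E
```

```text
Traceback (most recent call last):
ValueError: attempt to get argmax of an empty sequence
```

```bash
cat > m.py <<'E'
from h import *
z=np.load("w1.npz");p=cam("wrist");c=(p[0],p[1],p[2],z["R"],z["t"])
a=cv2.imread("pics/w1.png")
g=cv2.cvtColor(a,cv2.COLOR_BGR2GRAY)
print(g[96,225:305:2],g[75:125:3,255])
roi=np.zeros_like(g);roi[62:130,235:300]=255
b=a[...,0].astype(int)-a[...,2]   # bluish-white block
print(b[96,225:305:3])
m=((g>np.percentile(g[80:115,250:260],50)-14)&(roi>0)).astype(np.uint8)
n,l,st,ce=cv2.connectedComponentsWithStats(m);i=1+np.argmax(st[1:,4]);print(st[i],ce[i])
cnt=max(cv2.findContours((l==i).astype(np.uint8),cv2.RETR_EXTERNAL,cv2.CHAIN_APPROX_NONE)[0],key=cv2.contourArea)
r=cv2.minAreaRect(cnt);print(r);bx=cv2.boxPoints(r)
W=[ray(c,u,v,.052) for u,v in bx]
for w in W:print(w.round(4))
print("centre",np.mean(W,0).round(4),[np.linalg.norm(W[k]-W[k-1]).round(4) for k in range(4)])
print("hole",ray(c,268.2,96.6,.052).round(4))
print("head",ray(c,275.2,197,.142).round(4))
t=cam("top")
for n,u,v,h in[("block",429,286,.052),("head",503,282,.142),("noz",213,318,.117),("collar",221,322,.058),("p1",256,327,.072),("p2",290,333,.072)]:
  print(n,ray(t,u*.64,v*.64,h).round(4))
E
python3 m.py
```

```text
[128 127 131 124 133 152 155 156 159 152 119 164 177 180 179 178 179 166
 143 155 153 153 157 137  63  58 125 173 180 182 179 181 178 167 158 156
 155 155 153 154] [178 177 179 181 179 180 176 178 179 181 182 179 179 180 178 155 149]
[-3 -3 -4 -4 -5 -3 -3  3  6  8  3  9 -3 -4 -5 -2 -3 -3  8 12  9 10  3 -5
 -5 -3 -4]
[ 245   71   47   49 1764] [268.91496599  94.23185941]
((268.0, 95.0), (48.0, 46.0), 90.0)
[ 0.5517 -0.0636  0.052 ]
[ 0.6164 -0.0633  0.052 ]
[ 0.6191 -0.1286  0.052 ]
[ 0.5515 -0.1289  0.052 ]
centre [ 0.5847 -0.0961  0.052 ] [np.float64(0.0654), np.float64(0.0647), np.float64(0.0654), np.float64(0.0675)]
hole [ 0.585  -0.0976  0.052 ]
head [ 0.5909 -0.2218  0.142 ]
block [ 0.585  -0.0983  0.052 ]
head [ 0.5841 -0.2204  0.142 ]
noz [0.5166 0.2848 0.117 ]
collar [0.5118 0.2893 0.058 ]
p1 [0.503 0.22  0.072]
p2 [0.4928 0.1571 0.072 ]
```

>>> arm_command:
  travel:
    - [40, -5, 0]
    - [40, -5, 0]
    - [40, -5, 0]
    - [40, -5, 0]
    - [40, -5, 0]
    - [40, -5, 0]
    - [40, -5, 0]
    - [40, -5, 0]
    - [40, -5, 0]
    - [40, -5, 0]
    - [25, 0, 0]
    - [0, 0, 0]
  yaw: [0, 0, 0, 0, 0, 0, 0, 0, 0, 0, 0.08, 0.08]

```text
clock: 4.35
tool_pos: [0.5101, 0.2311, 0.3454]
ee_rot: [[0.164, 0.987, -0.0], [0.987, -0.164, 0.002], [0.002, -0.001, -1.0]]
force: [0.7, 0.1, 1.0]
finger_gap: 0.0853
finger_force: 0.0
```

>>> arm_command:
  travel:
    - [0, 0, 10]
    - [0, 0, 0]
  yaw: [0, 0]

```text
clock: 4.55
tool_pos: [0.5113, 0.2255, 0.3335]
ee_rot: [[0.166, 0.986, -0.002], [0.986, -0.166, -0.002], [-0.002, -0.002, -1.0]]
force: [0.4, 0.0, 0.1]
finger_gap: 0.0852
finger_force: 0.0
```

```bash
python3 - <<'E'
from h import *
s=bot.state(); print(s["clock"],s["tool_pos"],s["ee_rot"].round(4),s["joints"].round(1))
c=cam("wrist"); a=imaging.grab_frame("wrist"); save("w2.png",a)
np.savez("w2.npz",R=c[3],t=c[4])
for n in["nozzle_grip","nozzle","plug1"]:
    for d in imaging.spot_in(n,"wrist")[:3]: print(n,np.round(d["location"],3),round(d["p"],2),proj(c,d["location"]).round())
cv2.imwrite("pics/w2b.png",cv2.resize(cv2.imread("pics/w2.png"),(800,600),interpolation=cv2.INTER_CUBIC))
E
```

```text
4.55 [0.51129087 0.22549931 0.33348346] [[ 0.1662  0.9861 -0.0022]
 [ 0.9861 -0.1662 -0.0017]
 [-0.0021 -0.0019 -1.    ]] [ 14.5   9.5 -46.3  86.8   6.9  86.8 -41.4]
nozzle_grip [0.512 0.289 0.096] 0.9 [244. 117.]
nozzle_grip [0.402 0.264 0.085] 0.6 [167. 150.]
nozzle_grip [0.589 0.327 0.091] 0.59 [300.  75.]
nozzle [0.509 0.293 0.094] 0.98 [241. 114.]
nozzle [0.591 0.333 0.09 ] 0.68 [301.  70.]
nozzle [0.4   0.262 0.085] 0.62 [166. 152.]
plug1 [0.493 0.169 0.058] 0.75 [246. 200.]
plug1 [0.505 0.228 0.06 ] 0.63 [248. 161.]
```

View pics/w2b.png

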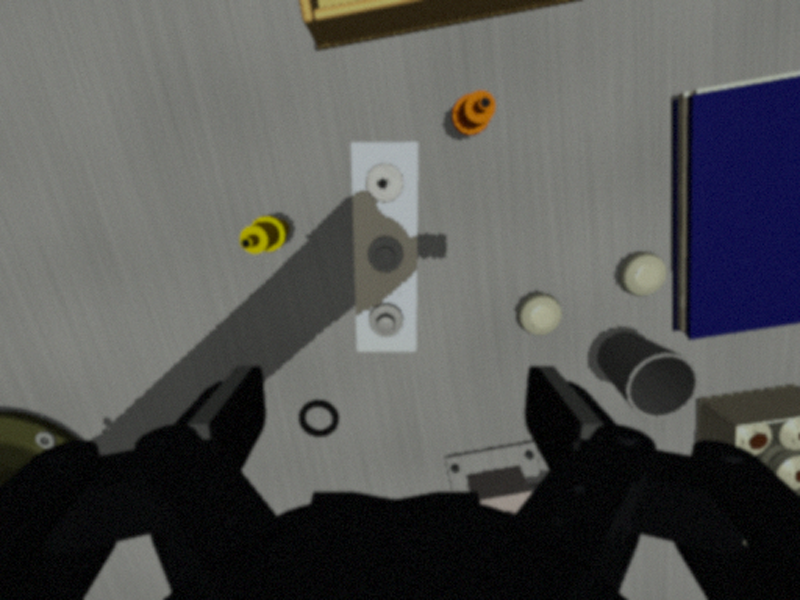

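The nozzle stands in the far hole at (383,183), seen nearly straight down: bright collar and grip, dark tip bore. The plugs are at (385,253) and (386,320), yellow at (262,236) and orange at (474,112). Now a close crop plus the numbers.

```bash
cat > m2.py <<'E'
from h import *
z=np.load("w2.npz");p=cam("wrist");c=(p[0],p[1],p[2],z["R"],z["t"])
for n,u,v,h in[("tip",382.5,183,.117),("collar",384,182,.058),("p1",386,256,.072),("p2",386,320,.072),("rackTL",350,142,.05),("rackTR",418,142,.05),("rackBL",357,352,.05),("rackBR",416,351,.05)]:
  print(n,ray(c,u/1.5625,v/1.5625,h).round(4))
for h in(.058,.097,.117): print(h,proj(c,[.512,.288,h])*1.5625)
w=cv2.imread("pics/w2.png")[85:150,215:280]; s=cv2.imread("pics/scene.png")[225:290,315:380]
cv2.imwrite("pics/crop.png",np.hstack([cv2.resize(w,(390,390),interpolation=cv2.INTER_CUBIC),cv2.resize(s,(390,390),interpolation=cv2.INTER_CUBIC)]))
E
python3 m2.py
```

```text
tip [0.5133 0.2888 0.117 ]
collar [0.513  0.2892 0.058 ]
p1 [0.504  0.2253 0.072 ]
p2 [0.4935 0.1654 0.072 ]
rackTL [0.4889 0.3282 0.05  ]
rackTR [0.5487 0.318  0.05  ]
rackBL [0.4569 0.1297 0.05  ]
rackBR [0.5161 0.1207 0.05  ]
0.058 [383.08133818 183.54709547]
0.097 [381.81083547 184.0452999 ]
0.117 [381.04842723 184.34426436]
```

View pics/crop.png

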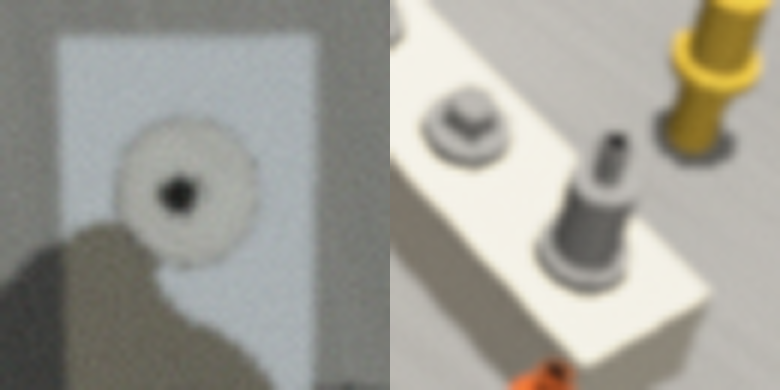

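Confirmed: grey stepped nozzle with tip bore in the end hole, at about (0.513, 0.289). I approach from above.

>>> arm_command:
  travel:
    - [31, -4, 0]
    - [32, -5, 0]
    - [0, 0, 25]
    - [0, 0, 25]
    - [0, 0, 25]
    - [0, 0, 25]
    - [0, 0, 25]
    - [0, 0, 20]
    - [0, 0, 15]
    - [0, 0, 10]
    - [0, 0, 0]
    - [0, 0, 0]
  yaw: [0, 0, 0, 0, 0, 0, 0, 0, 0, 0, 0, 0]

```text
clock: 5.95
tool_pos: [0.5132, 0.2915, 0.166]
ee_rot: [[0.165, 0.986, 0.001], [0.986, -0.165, 0.001], [0.001, 0.001, -1.0]]
force: [0.8, 0.1, -0.6]
finger_gap: 0.0855
finger_force: 0.0
```

```bash
cat > d.py <<'E'
from h import *
import sys
def d(*tgt):
    s=bot.state();R=s["ee_rot"];print("clk",round(s["clock"],2),"pos",(s["tool_pos"]*1000).round(1),"J",s["joints"].round(0),"F",s["force"].round(1),"gap",round(s["finger_gap"]*1000,1))
    print("z",R[:,2].round(4),"y-ang",np.degrees(np.arctan2(R[1,1],R[0,1])).round(2))
    if tgt: print("tool delta mm",(R.T@(np.array(tgt)-s["tool_pos"])*1000).round(1))
d(*map(float,sys.argv[1:]))
E
python3 d.py .5132 .289 .080
```

```text
clk 5.95 pos [513.2 291.5 166. ] J [  6.  20. -47.  97.  15.  70. -53.] F [ 0.8  0.1 -0.6] gap 85.5
z [ 9.e-04  5.e-04 -1.e+00] y-ang -9.51
tool delta mm [-2.5  0.4 86. ]
```

>>> arm_command:
  travel:
    - [-2, 0, 20]
    - [0, 0, 20]
    - [0, 0, 20]
    - [0, 0, 16]
    - [0, 0, 10]
    - [0, 0, 0]
    - [0, 0, 0]
    - [0, 0, 0]
  yaw: [0, 0, 0, 0, 0, 0, 0, 0]

```text
clock: 6.75
tool_pos: [0.513, 0.2898, 0.0804]
ee_rot: [[0.165, 0.986, 0.002], [0.986, -0.165, 0.001], [0.001, 0.001, -1.0]]
force: [-0.6, 0.5, -0.2]
finger_gap: 0.0852
finger_force: 0.0
```

>>> arm_command:
  travel:
    - [0, 0, 0]
    - [0, 0, 0]
    - [0, 0, 0]
    - [0, 0, 0]
    - [0, 0, 0]
    - [0, 0, 0]
    - [0, 0, 0]
    - [0, 0, 0]
  yaw: [0, 0, 0, 0, 0, 0, 0, 0]
  fingers: 15

```text
clock: 7.55
tool_pos: [0.5125, 0.2894, 0.0795]
ee_rot: [[0.165, 0.986, 0.0], [0.986, -0.165, 0.0], [0.0, 0.0, -1.0]]
force: [-0.6, -1.0, 3.1]
finger_gap: 0.0226
finger_force: 58.8
```

```bash
python3 d.py
```

```text
clk 7.55 pos [512.5 289.4  79.5] J [  4.  25. -44. 101.  20.  62. -56.] F [-0.6 -1.   3.1] gap 22.6
z [ 4.e-04  1.e-04 -1.e+00] y-ang -9.5
```

>>> arm_command:
  travel:
    - [0, 0, -5]
    - [0, 0, -10]
    - [0, 0, -15]
    - [0, 0, -20]
    - [0, 0, -20]
    - [0, 0, -20]
    - [0, 0, -20]
    - [0, 0, -15]
    - [0, 0, -5]
    - [0, 0, 0]
  yaw: [0, 0, 0, 0, 0, 0, 0, 0, 0, 0]

```text
clock: 8.55
tool_pos: [0.5127, 0.2894, 0.2102]
ee_rot: [[0.165, 0.986, 0.001], [0.986, -0.165, 0.0], [0.001, 0.001, -1.0]]
force: [0.6, 0.5, -0.8]
finger_gap: 0.0228
finger_force: 58.8
```

```bash
python3 d.py .585 -.097 .205; python3 - <<'E'
from h import *
c=cam("wrist"); a=imaging.grab_frame("wrist"); save("w3.png",a)
np.savez("w3.npz",R=c[3],t=c[4])
R=bot.state()["ee_rot"];P=bot.state()["tool_pos"]
for q in([0,0,.0745],[0,0,.03],[0,0,.0215],[0,0,-.0175],[0,0,-.0375]): print(q,proj(c,P+R@np.array(q)).round(1))
cv2.imwrite("pics/w3b.png",cv2.resize(cv2.imread("pics/w3.png")[200:384,130:380],(800,589),interpolation=cv2.INTER_CUBIC))
E
```

```text
clk 8.55 pos [512.7 289.4 210.2] J [  8.  18. -47.  94.  13.  74. -52.] F [ 0.6  0.5 -0.8] gap 22.8
z [ 1.4e-03  3.0e-04 -1.0e+00] y-ang -9.52
tool delta mm [-369.2  135.2    5.2]
[0, 0, 0.0745] [250.8 204. ]
[0, 0, 0.03] [250.5 226.1]
[0, 0, 0.0215] [250.4 231.6]
[0, 0, -0.0175] [250.  266.3]
[0, 0, -0.0375] [249.6 293.5]
```

View pics/w3b.png

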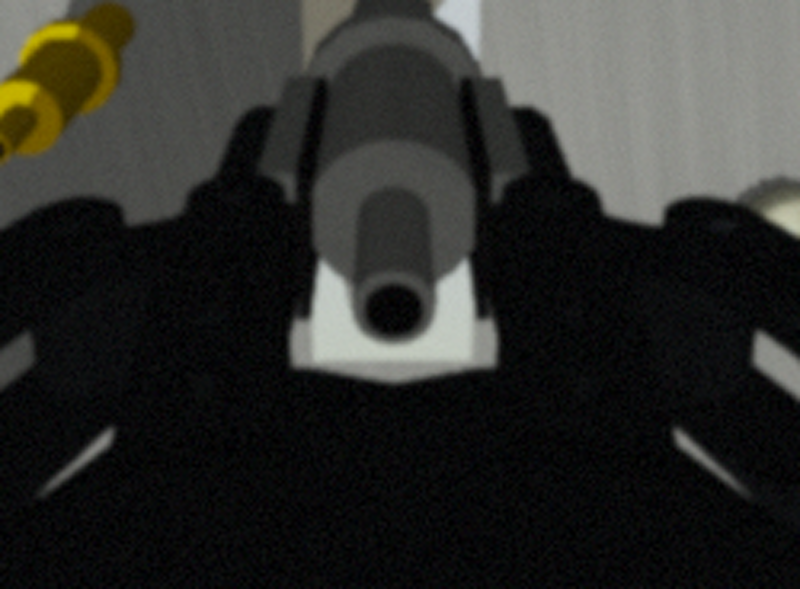

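>>> arm_command:
  travel:
    - [0, 0, 0]
    - [0, 0, 0]
    - [-44, 7, 0]
    - [-44, 7, 0]
    - [-44, 7, 0]
    - [-44, 7, 0]
    - [-44, 7, 0]
    - [-44, 7, 0]
    - [-44, 7, 0]
    - [-44, 7, 0]
    - [-44, 8, 0]
    - [-40, 8, 0]
  yaw: [-0.08, -0.08, 0, 0, 0, 0, 0, 0, 0, 0, 0, 0]

```text
clock: 9.8
tool_pos: [0.5809, -0.1497, 0.2078]
ee_rot: [[0.007, 1.0, -0.002], [1.0, -0.007, -0.0], [-0.0, -0.002, -1.0]]
force: [-0.5, -0.6, -1.8]
finger_gap: 0.0222
finger_force: 58.8
```

>>> arm_command:
  travel:
    - [0, 0, 0]
    - [0, 0, 0]
    - [0, 0, 0]
    - [0, 0, 0]
  yaw: [0, 0, 0, 0]

```text
clock: 10.2
tool_pos: [0.5817, -0.145, 0.209]
ee_rot: [[0.003, 1.0, -0.001], [1.0, -0.003, 0.001], [0.001, -0.001, -1.0]]
force: [0.8, 0.9, -0.6]
finger_gap: 0.0222
finger_force: 58.9
```

```bash
python3 d.py .585 -.097 .205; python3 - <<'E'
from h import *
c=cam("wrist"); a=imaging.grab_frame("wrist"); save("w4.png",a)
np.savez("w4.npz",R=c[3],t=c[4])
print(proj(c,[.585,-.097,.052]))
for d in imaging.spot_in("socket_mouth","wrist")[:2]: print(d)
cv2.imwrite("pics/w4b.png",cv2.resize(cv2.imread("pics/w4.png"),(800,600),interpolation=cv2.INTER_CUBIC))
E
```

```text
clk 10.2 pos [ 581.7 -145.   209. ] J [ 41.  17. -36.  92.  10.  74.   4.] F [ 0.8  0.9 -0.6] gap 22.2
z [-5.e-04  6.e-04 -1.e+00] y-ang -0.17
tool delta mm [48.   3.2  4.1]
[254.95560754 133.04586805]
{'location': [0.591, -0.1008, 0.0054], 'p': 0.82}
```

View pics/w4b.png

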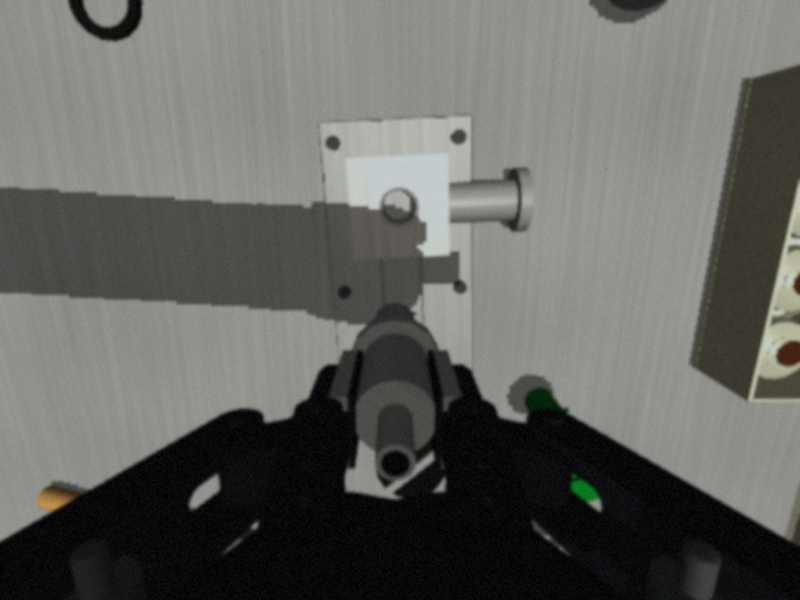

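>>> arm_command:
  travel:
    - [25, 2, 10]
    - [25, 0, 20]
    - [0, 0, 20]
    - [0, 0, 15]
    - [0, 0, 5]
    - [0, 0, 0]
    - [0, 0, 0]
    - [0, 0, 0]
  yaw: [0, 0, 0, 0, 0, 0, 0, 0]

```text
clock: 11.1
tool_pos: [0.5848, -0.0977, 0.1403]
ee_rot: [[0.007, 1.0, 0.002], [1.0, -0.007, -0.001], [-0.001, 0.002, -1.0]]
force: [0.0, 0.3, -0.6]
finger_gap: 0.0223
finger_force: 58.9
```

```bash
python3 d.py .5838 -.095 .1265; python3 d.py
```

```text
clk 11.1 pos [584.8 -97.7 140.3] J [ 38.  19. -37.  98.  12.  67.  -3.] F [ 0.   0.3 -0.6] gap 22.3
z [ 1.7e-03 -5.0e-04 -1.0e+00] y-ang -0.39
tool delta mm [ 2.7 -1.  13.8]
clk 11.1 pos [584.8 -97.7 140.3] J [ 38.  19. -37.  98.  12.  67.  -3.] F [ 0.   0.3 -0.6] gap 22.3
z [ 1.7e-03 -5.0e-04 -1.0e+00] y-ang -0.39
```

>>> arm_command:
  travel:
    - [0, 0, 0]
    - [0, 0, 0]
  yaw: [0, 0]

```text
clock: 11.3
tool_pos: [0.5844, -0.0974, 0.1398]
ee_rot: [[0.006, 1.0, 0.001], [1.0, -0.006, -0.0], [-0.0, 0.001, -1.0]]
force: [0.6, 0.9, -1.7]
finger_gap: 0.0226
finger_force: 58.9
```

>>> arm_command:
  travel:
    - [0, 0, 0]
    - [0, 0, 0]
  yaw: [0, 0]

```text
clock: 11.5
tool_pos: [0.5841, -0.0972, 0.1394]
ee_rot: [[0.006, 1.0, 0.0], [1.0, -0.006, -0.0], [-0.0, 0.0, -1.0]]
force: [-0.0, -0.0, -0.6]
finger_gap: 0.0222
finger_force: 58.9
```

>>> arm_command:
  travel:
    - [1.5, 0, 3]
    - [0, 0, 3]
    - [0, 0, 3]
    - [0, 0, 2]
    - [0, 0, 2]
    - [0, 0, 2]
  yaw: [0, 0, 0, 0, 0, 0]

```text
clock: 12.1
tool_pos: [0.5841, -0.0957, 0.1241]
ee_rot: [[0.006, 1.0, -0.0], [1.0, -0.006, -0.0], [-0.0, -0.0, -1.0]]
force: [0.6, 1.0, -1.0]
finger_gap: 0.0226
finger_force: 58.9
```

>>> arm_command:
  travel:
    - [0, 0, 1]
    - [0, 0, 1]
    - [0, 0, 1]
    - [0, 0, 0]
  yaw: [0, 0, 0, 0]

```text
clock: 12.5
tool_pos: [0.584, -0.0957, 0.1212]
ee_rot: [[0.006, 1.0, -0.0], [1.0, -0.006, -0.0], [-0.0, -0.0, -1.0]]
force: [-0.3, 0.3, -1.1]
finger_gap: 0.0225
finger_force: 58.9
```

>>> arm_command:
  travel:
    - [0, 0, 3]
    - [0, 0, 3]
    - [0, 0, 3]
    - [0, 0, 3]
    - [0, 0, 0]
  yaw: [0, 0, 0, 0, 0]

```text
clock: 13.0
tool_pos: [0.5839, -0.0958, 0.1087]
ee_rot: [[0.006, 1.0, -0.001], [1.0, -0.006, -0.0], [-0.0, -0.001, -1.0]]
force: [-0.6, 0.5, -1.1]
finger_gap: 0.0223
finger_force: 58.9
```

>>> arm_command:
  travel:
    - [0, 0, 4]
    - [0, 0, 4]
    - [0, 0, 4]
    - [0, 0, 4]
    - [0, 0, 3]
    - [0, 0, 3]
    - [0, 0, 0]
  yaw: [0, 0, 0, 0, 0, 0, 0]

```text
clock: 13.7
tool_pos: [0.5839, -0.0957, 0.0868]
ee_rot: [[0.006, 1.0, -0.001], [1.0, -0.006, 0.0], [0.0, -0.001, -1.0]]
force: [-0.2, -0.4, -2.0]
finger_gap: 0.0226
finger_force: 58.9
```

>>> arm_command:
  travel:
    - [0, 0, 2]
    - [0, 0, 2]
    - [0, 0, 0]
  yaw: [0, 0, 0]

```text
clock: 14.0
tool_pos: [0.584, -0.0957, 0.0831]
ee_rot: [[0.006, 1.0, -0.0], [1.0, -0.006, -0.0], [-0.0, -0.0, -1.0]]
force: [0.3, -0.5, -1.0]
finger_gap: 0.0225
finger_force: 58.9
```

>>> arm_command:
  travel:
    - [0, 0, 1]
    - [0, 0, 1]
    - [0, 0, 0]
  yaw: [0, 0, 0]

```text
clock: 14.3
tool_pos: [0.5841, -0.0956, 0.0816]
ee_rot: [[0.006, 1.0, 0.0], [1.0, -0.006, -0.0], [-0.0, 0.0, -1.0]]
force: [-0.8, 0.1, 2.0]
finger_gap: 0.0222
finger_force: 59.1
```

>>> arm_command:
  travel:
    - [0, 0, 1]
    - [0, 0, 0.5]
    - [0, 0, 0]
  yaw: [0, 0, 0]

```text
clock: 14.6
tool_pos: [0.5842, -0.0956, 0.0815]
ee_rot: [[0.006, 1.0, -0.0], [1.0, -0.006, -0.001], [-0.001, -0.0, -1.0]]
force: [-4.6, 0.6, 10.8]
finger_gap: 0.0225
finger_force: 60.1
```

>>> arm_command:
  travel:
    - [0, 0, 0]
    - [0, 0, 0]
    - [0, 0, 0]
    - [0, 0, 0]
    - [0, 0, 0]
    - [0, 0, 0]
  yaw: [0, 0, 0, 0, 0, 0]
  fingers: 70

```text
clock: 15.2
tool_pos: [0.5841, -0.0957, 0.0797]
ee_rot: [[0.006, 1.0, -0.0], [1.0, -0.006, -0.0], [-0.0, -0.0, -1.0]]
force: [-0.1, -0.5, 0.2]
finger_gap: 0.0699
finger_force: 0.0
```

>>> arm_command:
  travel:
    - [0, 0, -10]
    - [0, 0, -20]
    - [0, 0, -30]
    - [0, 0, -30]
    - [0, 0, -30]
    - [0, 0, -30]
    - [0, 0, -20]
    - [0, 0, -10]
    - [0, 0, 0]
    - [0, 0, 0]
  yaw: [0, 0, 0, 0, 0, 0, 0, 0, 0, 0]

```text
clock: 16.2
tool_pos: [0.5836, -0.0956, 0.2589]
ee_rot: [[0.006, 1.0, -0.001], [1.0, -0.006, 0.0], [0.0, -0.001, -1.0]]
force: [0.4, -0.3, -0.5]
finger_gap: 0.0699
finger_force: 0.0
```

```bash
python3 d.py; python3 - <<'E'
from h import *
c=cam("wrist"); a=imaging.grab_frame("wrist"); save("w5.png",a)
np.savez("w5.npz",R=c[3],t=c[4])
for n in["nozzle","screw_head"]:
  for d in imaging.spot_in(n,"wrist")[:3]: print(n,np.round(d["location"],4),round(d["p"],2),proj(c,d["location"]).round())
cv2.imwrite("pics/w5b.png",cv2.resize(cv2.imread("pics/w5.png"),(800,600),interpolation=cv2.INTER_CUBIC))
E
```

```text
clk 16.2 pos [583.6 -95.6 258.9] J [ 39.  14. -38.  90.   9.  79.  -0.] F [ 0.4 -0.3 -0.5] gap 69.9
z [-1.3e-03  1.0e-04 -1.0e+00] y-ang -0.34
nozzle [ 0.5845 -0.0868  0.0944] 0.57 [253. 170.]
screw_head [ 0.5873 -0.2132  0.1393] 0.71 [256. 299.]
```

View pics/w5b.png

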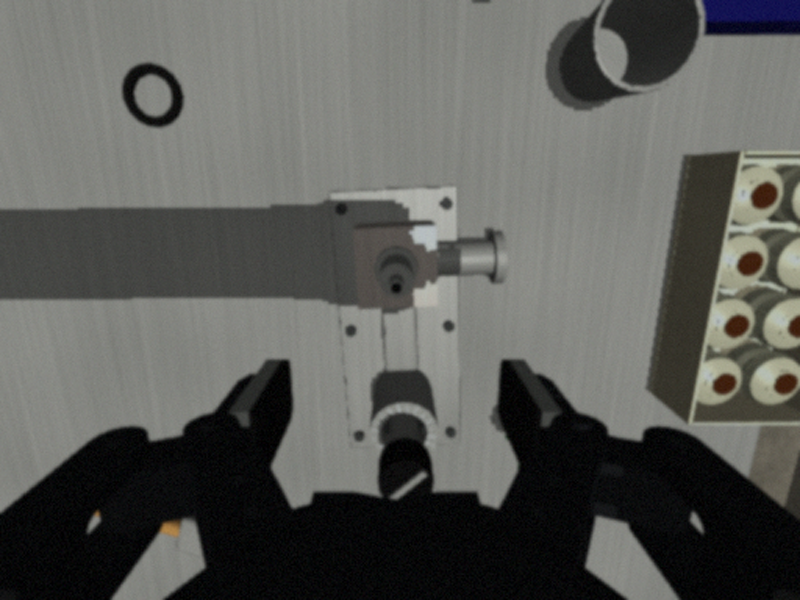

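```bash
cat > m5.py <<'E'
from h import *
z=np.load("w5.npz");p=cam("wrist");c=(p[0],p[1],p[2],z["R"],z["t"])
k=1/1.5625
print("tip",ray(c,396*k,287*k,.119).round(4),"collar",ray(c,397*k,264*k,.060).round(4))
print("boss",ray(c,404*k,428*k,.078).round(4))
print("bar",ray(c,409*k,486*k,.144).round(4))
for n,u,v in[("tl",341,209),("tr",446,203),("ml",351,330),("mr",448,325),("bl",360,436),("br",450,432)]: print(n,ray(c,u*k,v*k,.008).round(4))
z=np.load("w1.npz");c=(p[0],p[1],p[2],z["R"],z["t"])
print("w1 bar",ray(c,432*k,317*k,.144).round(4),"head",ray(c,430*k,308*k,.142).round(4))
print("bar ends",ray(c,416*k,330*k,.144).round(4),ray(c,447*k,301*k,.144).round(4))
E
python3 m5.py
```

```text
tip [ 0.5851 -0.0959  0.119 ] collar [ 0.5861 -0.0922  0.06  ]
boss [ 0.5909 -0.2222  0.078 ]
bar [ 0.5928 -0.2244  0.144 ]
tl [ 0.5387 -0.054   0.008 ]
tr [ 0.6283 -0.0496  0.008 ]
ml [ 0.5436 -0.1634  0.008 ]
mr [ 0.6328 -0.1592  0.008 ]
bl [ 0.5488 -0.2741  0.008 ]
br [ 0.6375 -0.2703  0.008 ]
w1 bar [ 0.5925 -0.2288  0.144 ] head [ 0.5909 -0.2219  0.142 ]
bar ends [ 0.5799 -0.2397  0.144 ] [ 0.6039 -0.2155  0.144 ]
```

The nozzle stands home in the socket at (396,275); the boss rim is at (404,428) and the black screw head at (406,478). I go to the screw.

>>> arm_command:
  travel:
    - [-26, 1, 0]
    - [-26, 2, 0]
    - [-26, 2, 0]
    - [-26, 1, 0]
    - [-26, 1, 0]
    - [0, 0, 20]
    - [0, 0, 20]
    - [0, 0, 20]
    - [0, 0, 10]
    - [0, 0, 0]
    - [0, 0, 0]
    - [0, 0, 0]
  yaw: [0, 0, 0, 0, 0, 0, 0, 0, 0, 0, 0, 0]

```text
clock: 17.55
tool_pos: [0.591, -0.2258, 0.191]
ee_rot: [[0.006, 1.0, 0.002], [1.0, -0.006, -0.001], [-0.001, 0.002, -1.0]]
force: [-0.7, 0.5, 0.1]
finger_gap: 0.0701
finger_force: 0.0
```

```bash
python3 d.py .5897 -.2255 .1235
```

```text
clk 17.55 pos [ 591.  -225.8  191. ] J [ 45.  21. -33.  89.  12.  73.  10.] F [-0.7  0.5  0.1] gap 70.1
z [ 1.7e-03 -8.0e-04 -1.0e+00] y-ang -0.33
tool delta mm [ 0.3 -1.4 67.5]
```

>>> arm_command:
  travel:
    - [0, -1, 15]
    - [0, 0, 15]
    - [0, 0, 15]
    - [0, 0, 12]
    - [0, 0, 8]
    - [0, 0, 2]
    - [0, 0, 0]
    - [0, 0, 0]
  yaw: [0, 0, 0, 0, 0, 0, 0, 0]

```text
clock: 18.35
tool_pos: [0.5898, -0.2258, 0.1234]
ee_rot: [[0.006, 1.0, 0.001], [1.0, -0.006, -0.0], [-0.0, 0.001, -1.0]]
force: [-0.1, -0.0, -0.6]
finger_gap: 0.07
finger_force: 0.0
```

>>> arm_command:
  travel:
    - [0, 0, 0]
    - [0, 0, 0]
    - [0, 0, 0]
    - [0, 0, 0]
    - [0, 0, 0]
    - [0, 0, 0]
  yaw: [0, 0, 0, 0, 0, 0]
  fingers: 25

```text
clock: 18.95
tool_pos: [0.5898, -0.2258, 0.1235]
ee_rot: [[0.006, 1.0, 0.001], [1.0, -0.006, -0.001], [-0.001, 0.001, -1.0]]
force: [0.0, -0.2, 4.8]
finger_gap: 0.0364
finger_force: 59.8
```

```bash
python3 d.py
```

```text
clk 18.95 pos [ 589.8 -225.8  123.5] J [ 44.  24. -32.  93.  14.  66.   8.] F [ 0.  -0.2  4.8] gap 36.4
z [ 1.1e-03 -6.0e-04 -1.0e+00] y-ang -0.34
```

>>> arm_command:
  travel:
    - [0, 0, -0.35]
    - [0, 0, -0.35]
    - [0, 0, -0.35]
    - [0, 0, -0.35]
    - [0, 0, -0.35]
    - [0, 0, -0.35]
  yaw: [-0.14, -0.14, -0.14, -0.14, -0.14, -0.14]

```text
clock: 19.55
tool_pos: [0.5899, -0.2257, 0.1256]
ee_rot: [[-0.744, 0.668, 0.001], [0.668, 0.744, -0.0], [-0.001, 0.001, -1.0]]
force: [0.7, -0.2, 5.0]
finger_gap: 0.0365
finger_force: 60.1
```

>>> arm_command:
  travel:
    - [0, 0, 0]
  yaw: [0]

```text
clock: 19.65
tool_pos: [0.5899, -0.2258, 0.1256]
ee_rot: [[-0.743, 0.67, 0.001], [0.67, 0.743, -0.0], [-0.001, 0.001, -1.0]]
force: [-0.3, -0.7, 5.3]
finger_gap: 0.0362
finger_force: 60.2
```

>>> arm_command:
  travel:
    - [0, 0, -0.25]
    - [0, 0, 0]
  yaw: [-0.1, 0]

```text
clock: 19.85
tool_pos: [0.5899, -0.2258, 0.1259]
ee_rot: [[-0.805, 0.594, 0.001], [0.594, 0.805, -0.0], [-0.001, 0.0, -1.0]]
force: [0.4, -0.6, 5.2]
finger_gap: 0.0366
finger_force: 60.2
```

>>> arm_command:
  travel:
    - [0, 0, -0.25]
    - [0, 0, 0]
  yaw: [-0.1, 0]

```text
clock: 20.05
tool_pos: [0.5899, -0.2258, 0.1261]
ee_rot: [[-0.86, 0.511, 0.001], [0.511, 0.86, -0.0], [-0.001, 0.0, -1.0]]
force: [0.0, 0.4, 5.6]
finger_gap: 0.0367
finger_force: 60.2
```

>>> arm_command:
  travel:
    - [0, 0, -0.25]
    - [0, 0, 0]
  yaw: [-0.1, 0]

```text
clock: 20.25
tool_pos: [0.59, -0.2258, 0.1264]
ee_rot: [[-0.906, 0.423, 0.001], [0.423, 0.906, -0.0], [-0.002, 0.0, -1.0]]
force: [-0.1, -0.1, 5.1]
finger_gap: 0.0365
finger_force: 60.2
```

>>> arm_command:
  travel:
    - [0, 0, -0.25]
    - [0, 0, 0]
  yaw: [-0.1, 0]

```text
clock: 20.45
tool_pos: [0.5899, -0.2258, 0.1266]
ee_rot: [[-0.944, 0.33, 0.001], [0.33, 0.944, -0.0], [-0.001, 0.0, -1.0]]
force: [0.2, 0.2, 5.5]
finger_gap: 0.0364
finger_force: 60.2
```

>>> arm_command:
  travel:
    - [0, 0, -0.25]
    - [0, 0, 0]
  yaw: [-0.1, 0]

```text
clock: 20.65
tool_pos: [0.5899, -0.2257, 0.1269]
ee_rot: [[-0.972, 0.234, 0.001], [0.234, 0.972, -0.0], [-0.001, -0.0, -1.0]]
force: [-0.4, -0.2, 5.3]
finger_gap: 0.0368
finger_force: 60.2
```

>>> arm_command:
  travel:
    - [0, 0, -0.25]
    - [0, 0, 0]
  yaw: [-0.1, 0]

```text
clock: 20.85
tool_pos: [0.59, -0.2257, 0.1271]
ee_rot: [[-0.991, 0.136, 0.001], [0.136, 0.991, -0.0], [-0.001, -0.0, -1.0]]
force: [0.4, 0.6, 5.7]
finger_gap: 0.0365
finger_force: 60.3
```

>>> arm_command:
  travel:
    - [0, 0, -0.25]
    - [0, 0, 0]
  yaw: [-0.1, 0]

```text
clock: 21.05
tool_pos: [0.59, -0.2256, 0.1273]
ee_rot: [[-0.999, 0.036, 0.001], [0.036, 0.999, -0.0], [-0.001, -0.0, -1.0]]
force: [-0.1, 0.0, 5.4]
finger_gap: 0.0362
finger_force: 60.3
```

>>> arm_command:
  travel:
    - [0, 0, -0.25]
    - [0, 0, 0]
  yaw: [-0.1, 0]

```text
clock: 21.25
tool_pos: [0.59, -0.2256, 0.1277]
ee_rot: [[-0.998, -0.064, 0.001], [-0.064, 0.998, -0.0], [-0.001, -0.0, -1.0]]
force: [-0.3, 0.4, 7.0]
finger_gap: 0.0363
finger_force: 60.3
```

>>> arm_command:
  travel:
    - [0, 0, -0.25]
    - [0, 0, 0]
  yaw: [-0.1, 0]

```text
clock: 21.45
tool_pos: [0.59, -0.2256, 0.1279]
ee_rot: [[-0.987, -0.163, 0.001], [-0.163, 0.987, -0.0], [-0.001, -0.0, -1.0]]
force: [-0.2, -0.3, 5.1]
finger_gap: 0.0365
finger_force: 60.3
```

>>> arm_command:
  travel:
    - [0, 0, -0.25]
    - [0, 0, 0]
  yaw: [-0.1, 0]

```text
clock: 21.65
tool_pos: [0.59, -0.2256, 0.1281]
ee_rot: [[-0.965, -0.261, 0.001], [-0.261, 0.965, -0.0], [-0.001, -0.0, -1.0]]
force: [0.4, 0.4, 6.0]
finger_gap: 0.0364
finger_force: 60.3
```

>>> arm_command:
  travel:
    - [0, 0, 0]
    - [0, 0, 0]
  yaw: [-0.1, 0]

```text
clock: 21.85
tool_pos: [0.59, -0.2255, 0.1283]
ee_rot: [[-0.935, -0.356, 0.001], [-0.356, 0.935, -0.0], [-0.001, -0.001, -1.0]]
force: [-0.8, -0.6, 6.9]
finger_gap: 0.0362
finger_force: 60.5
```

>>> arm_command:
  travel:
    - [0, 0, -0.2]
    - [0, 0, 0]
  yaw: [-0.1, 0]

```text
clock: 22.05
tool_pos: [0.5901, -0.2255, 0.1286]
ee_rot: [[-0.894, -0.447, 0.002], [-0.447, 0.894, -0.0], [-0.001, -0.001, -1.0]]
force: [0.1, 0.8, 7.3]
finger_gap: 0.0363
finger_force: 60.5
```

>>> arm_command:
  travel:
    - [0, 0, 0]
    - [0, 0, 0]
  yaw: [-0.1, 0]

```text
clock: 22.25
tool_pos: [0.5902, -0.2255, 0.1288]
ee_rot: [[-0.845, -0.534, 0.002], [-0.534, 0.845, -0.0], [-0.001, -0.001, -1.0]]
force: [0.1, 0.2, 8.3]
finger_gap: 0.036
finger_force: 60.6
```

```bash
python3 d.py
```

```text
clk 22.25 pos [ 590.2 -225.5  128.8] J [ 60.  31. -55.  92.  27.  71. 122.] F [0.1 0.2 8.3] gap 36.0
z [ 1.8e-03 -3.0e-04 -1.0e+00] y-ang 122.3
```

>>> arm_command:
  travel:
    - [0, 0, -0.3]
    - [0, 0, 0]
  yaw: [-0.1, 0]

```text
clock: 22.45
tool_pos: [0.5902, -0.2254, 0.1291]
ee_rot: [[-0.788, -0.616, 0.002], [-0.616, 0.788, -0.0], [-0.001, -0.001, -1.0]]
force: [-0.2, 0.6, 8.4]
finger_gap: 0.0365
finger_force: 60.6
```

```bash
python3 - <<'E'
from h import *
s=bot.state();c=cam("wrist");a=imaging.grab_frame("wrist");save("w6.png",a);np.savez("w6.npz",R=c[3],t=c[4])
print(s["moment"].round(2),s["force"].round(1),proj(c,s["tool_pos"]+[0,0,.02]))
cv2.imwrite("pics/w6b.png",cv2.resize(cv2.imread("pics/w6.png")[200:350,150:350],(800,600),interpolation=cv2.INTER_CUBIC))
E
```

```text
[0.14 0.06 0.05] [-0.2  0.6  8.4] [255.88706396 272.44833533]
```

View pics/w6b.png

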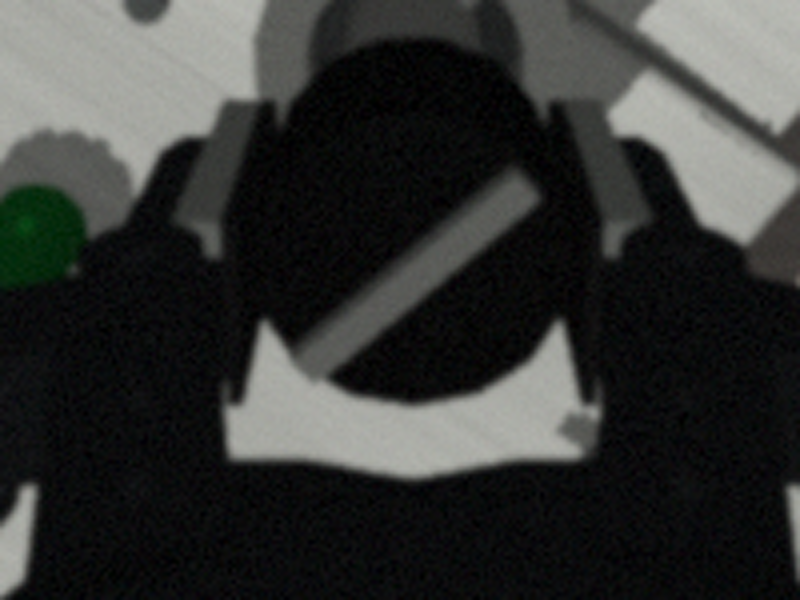

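The head is centred in the pads, and its bar still lies about 40-45° off the image's horizontal. So it turned with the hand without slipping.

```bash
python3 - <<'E'
from h import *
z=np.load("w6.npz");p=cam("wrist");c=(p[0],p[1],p[2],z["R"],z["t"])
a=ray(c,227.5,291.25,.149);b=ray(c,282,246.25,.149);print(a,b,np.degrees(np.arctan2(*(b-a)[1::-1])), np.linalg.norm(b-a))
E
python3 d.py
```

```text
[ 0.60557025 -0.22956075  0.149     ] [ 0.57332378 -0.22439814  0.149     ] 170.90421188623313 0.032657113631768694
clk 22.5 pos [ 590.2 -225.5  129.1] J [ 61.  32. -56.  92.  28.  71. 127.] F [-0.6 -0.2  8.8] gap 36.8
z [ 1.8e-03 -3.0e-04 -1.0e+00] y-ang 127.93
```

>>> arm_command:
  travel:
    - [0, 0, -0.3]
    - [0, 0, 0]
  yaw: [-0.1, 0]

```text
clock: 22.7
tool_pos: [0.5901, -0.2258, 0.1291]
ee_rot: [[-0.722, -0.691, 0.002], [-0.691, 0.722, -0.001], [-0.001, -0.002, -1.0]]
force: [0.1, -0.0, 8.0]
finger_gap: 0.0366
finger_force: 60.4
```

>>> arm_command:
  travel:
    - [0, 0, -0.3]
    - [0, 0, 0]
  yaw: [-0.1, 0]

```text
clock: 22.9
tool_pos: [0.5896, -0.2254, 0.1288]
ee_rot: [[-0.65, -0.76, 0.001], [-0.76, 0.65, 0.0], [-0.001, -0.0, -1.0]]
force: [0.3, 0.8, 7.1]
finger_gap: 0.0365
finger_force: 60.2
```

>>> arm_command:
  travel:
    - [0, 0, -0.2]
    - [0, 0, 0]
  yaw: [-0.1, 0]

```text
clock: 23.1
tool_pos: [0.5892, -0.2252, 0.1279]
ee_rot: [[-0.572, -0.82, -0.0], [-0.82, 0.572, 0.001], [-0.001, 0.001, -1.0]]
force: [1.8, 0.5, -1.3]
finger_gap: 0.0366
finger_force: 60.0
```

>>> arm_command:
  travel:
    - [0, 0, 1]
    - [0, 0, 1]
    - [0, 0, 1]
    - [0, 0, 0]
  yaw: [0, 0, 0, 0]

```text
clock: 23.5
tool_pos: [0.5891, -0.2255, 0.125]
ee_rot: [[-0.572, -0.82, -0.0], [-0.82, 0.572, 0.0], [-0.0, 0.0, -1.0]]
force: [2.1, 2.0, -2.3]
finger_gap: 0.0365
finger_force: 60.1
```

```bash
python3 d.py
```

```text
clk 23.5 pos [ 589.1 -225.5  125. ] J [ 63.  34. -60.  93.  30.  71. 143.] F [ 2.1  2.  -2.3] gap 36.5
z [-3.e-04  3.e-04 -1.e+00] y-ang 145.13
```

>>> arm_command:
  travel:
    - [0, 0, 1]
    - [0, 0, 1]
    - [0, 0, 1]
    - [0, 0, 0]
  yaw: [0, 0, 0, 0]

```text
clock: 23.9
tool_pos: [0.5892, -0.2257, 0.1224]
ee_rot: [[-0.571, -0.821, -0.0], [-0.821, 0.571, 0.0], [-0.0, 0.0, -1.0]]
force: [2.6, 0.5, -1.8]
finger_gap: 0.0366
finger_force: 60.1
```

>>> arm_command:
  travel:
    - [0, 0, 0.7]
    - [0, 0, 0.7]
    - [0, 0, 0]
  yaw: [0, 0, 0]

```text
clock: 24.2
tool_pos: [0.5895, -0.2256, 0.122]
ee_rot: [[-0.571, -0.821, 0.0], [-0.821, 0.571, -0.0], [0.0, -0.0, -1.0]]
force: [-1.1, 1.8, 4.7]
finger_gap: 0.0365
finger_force: 60.7
```

>>> arm_command:
  travel:
    - [0, 0, 0.25]
    - [0, 0, 0.25]
    - [0, 0, 0.25]
    - [0, 0, 0.25]
    - [0, 0, 0]
  yaw: [0.1, 0.1, 0.1, 0.1, 0]

```text
clock: 24.7
tool_pos: [0.5899, -0.2257, 0.121]
ee_rot: [[-0.846, -0.534, 0.001], [-0.534, 0.846, -0.001], [-0.001, -0.001, -1.0]]
force: [2.2, 1.4, 3.4]
finger_gap: 0.0365
finger_force: 60.5
```

>>> arm_command:
  travel:
    - [0, 0, 0.35]
    - [0, 0, 0.35]
    - [0, 0, 0.36]
    - [0, 0, 0.36]
    - [0, 0, 0]
  yaw: [0.14, 0.14, 0.14, 0.14, 0]

```text
clock: 25.2
tool_pos: [0.5899, -0.2258, 0.1195]
ee_rot: [[-1.0, -0.005, 0.001], [-0.005, 1.0, -0.001], [-0.001, -0.001, -1.0]]
force: [2.1, 0.7, 3.8]
finger_gap: 0.0365
finger_force: 60.5
```

>>> arm_command:
  travel:
    - [0, 0, 0.35]
    - [0, 0, 0.36]
    - [0, 0, 0.35]
    - [0, 0, 0.36]
    - [0, 0, 0.36]
    - [0, 0, 0]
  yaw: [0.14, 0.14, 0.14, 0.14, 0.14, 0]

```text
clock: 25.8
tool_pos: [0.5896, -0.2262, 0.1177]
ee_rot: [[-0.769, 0.639, 0.001], [0.639, 0.769, -0.001], [-0.001, -0.001, -1.0]]
force: [0.7, 0.9, 4.5]
finger_gap: 0.0365
finger_force: 60.7
```

>>> arm_command:
  travel:
    - [0, 0, 0.35]
    - [0, 0, 0.36]
    - [0, 0, 0.35]
    - [0, 0, 0.36]
    - [0, 0, 0.36]
    - [0, 0, 0.35]
    - [0, 0, 0.36]
    - [0, 0, 0.36]
    - [0, 0, 0]
  yaw: [0.14, 0.14, 0.14, 0.14, 0.14, 0.14, 0.14, 0.14, 0]

```text
clock: 26.7
tool_pos: [0.5895, -0.2261, 0.1148]
ee_rot: [[0.239, 0.971, 0.0], [0.971, -0.239, -0.001], [-0.001, 0.0, -1.0]]
force: [1.3, 0.8, 6.0]
finger_gap: 0.0366
finger_force: 60.8
```

>>> arm_command:
  travel:
    - [0, 0, 0.35]
    - [0, 0, 0.36]
    - [0, 0, 0.35]
    - [0, 0, 0.36]
    - [0, 0, 0.36]
    - [0, 0, 0.35]
    - [0, 0, 0.36]
    - [0, 0, 0.36]
    - [0, 0, 0]
  yaw: [0.14, 0.14, 0.14, 0.14, 0.14, 0.14, 0.14, 0.14, 0]

```text
clock: 27.6
tool_pos: [0.5894, -0.2259, 0.1119]
ee_rot: [[0.978, 0.209, -0.0], [0.209, -0.978, -0.001], [-0.0, 0.001, -1.0]]
force: [0.7, 1.0, 5.6]
finger_gap: 0.0364
finger_force: 60.8
```

```bash
python3 d.py
```

```text
clk 27.6 pos [ 589.4 -225.9  111.9] J [ 33.  23. -19.  94.   8.  64. -65.] F [0.7 1.  5.6] gap 36.4
z [-1.e-04 -6.e-04 -1.e+00] y-ang -77.96
```

>>> arm_command:
  travel:
    - [0, 0, 0.35]
    - [0, 0, 0.36]
    - [0, 0, 0.35]
    - [0, 0, 0.36]
    - [0, 0, 0.36]
    - [0, 0, 0.35]
    - [0, 0, 0.36]
    - [0, 0, 0.36]
    - [0, 0, 0.35]
    - [0, 0, 0]
  yaw: [0.14, 0.14, 0.14, 0.14, 0.14, 0.14, 0.14, 0.14, 0.14, 0]

```text
clock: 28.6
tool_pos: [0.5896, -0.2254, 0.1087]
ee_rot: [[0.498, -0.867, 0.0], [-0.867, -0.498, -0.0], [0.0, -0.0, -1.0]]
force: [0.4, 1.1, 7.6]
finger_gap: 0.0367
finger_force: 60.9
```

>>> arm_command:
  travel:
    - [0, 0, 0]
    - [0, 0, 0]
    - [0, 0, 0]
    - [0, 0, 0]
    - [0, 0, 0]
  yaw: [0, 0, 0, 0, 0]
  fingers: 60

```text
clock: 29.1
tool_pos: [0.589, -0.2258, 0.1078]
ee_rot: [[0.494, -0.87, -0.001], [-0.87, -0.494, 0.0], [-0.001, 0.001, -1.0]]
force: [-0.5, 0.3, 0.1]
finger_gap: 0.0599
finger_force: 0.0
```

```bash
python3 d.py
```

```text
clk 29.1 pos [ 589.  -225.8  107.8] J [  24.   22.   -7.   95.    3.   63. -134.] F [-0.5  0.3  0.1] gap 59.9
z [-9.e-04  1.e-04 -1.e+00] y-ang -150.41
```

>>> arm_command:
  travel:
    - [0, 0, -1]
    - [0, 0, 0]
    - [0, 0, 0]
    - [0, 0, 0]
    - [0, 0, 0]
    - [0, 0, 0]
    - [0, 0, 0]
    - [0, 0, 0]
    - [0, 0, 0]
    - [0, 0, 0]
    - [0, 0, 0]
    - [0, 0, 0]
  yaw: [-0.14, -0.14, -0.14, -0.14, -0.14, -0.14, -0.14, -0.14, -0.14, -0.14, 0, 0]

```text
clock: 30.3
tool_pos: [0.5892, -0.2258, 0.1092]
ee_rot: [[0.942, 0.335, -0.0], [0.335, -0.942, -0.0], [-0.0, -0.0, -1.0]]
force: [0.2, 0.0, -0.4]
finger_gap: 0.06
finger_force: 0.0
```

```bash
python3 d.py .5896 -.2258 .1085
```

```text
clk 30.3 pos [ 589.2 -225.8  109.2] J [ 34.  23. -20.  94.   8.  64. -58.] F [ 0.2  0.  -0.4] gap 60.0
z [-1.e-04 -0.e+00 -1.e+00] y-ang -70.42
tool delta mm [0.4 0.1 0.7]
```

>>> arm_command:
  travel:
    - [0, 0, 0]
    - [0, 0, 0]
    - [0, 0, 0]
    - [0, 0, 0]
    - [0, 0, 0]
    - [0, 0, 0]
  yaw: [0, 0, 0, 0, 0, 0]
  fingers: 25

```text
clock: 30.9
tool_pos: [0.5895, -0.2259, 0.1095]
ee_rot: [[0.941, 0.338, 0.001], [0.338, -0.941, -0.0], [0.0, 0.001, -1.0]]
force: [0.6, 0.1, 1.9]
finger_gap: 0.0369
finger_force: 59.9
```

>>> arm_command:
  travel:
    - [0, 0, 0.35]
    - [0, 0, 0.36]
    - [0, 0, 0.36]
    - [0, 0, 0.35]
    - [0, 0, 0]
  yaw: [0.14, 0.14, 0.14, 0.14, 0]

```text
clock: 31.4
tool_pos: [0.5896, -0.2253, 0.108]
ee_rot: [[0.977, -0.214, 0.0], [-0.214, -0.977, 0.0], [0.0, -0.0, -1.0]]
force: [0.3, 0.3, 2.4]
finger_gap: 0.0366
finger_force: 59.9
```

>>> arm_command:
  travel:
    - [0, 0, 0.35]
    - [0, 0, 0.36]
    - [0, 0, 0.36]
    - [0, 0, 0.35]
    - [0, 0, 0]
  yaw: [0.14, 0.14, 0.14, 0.14, 0]

```text
clock: 31.9
tool_pos: [0.5897, -0.2253, 0.1066]
ee_rot: [[0.716, -0.698, 0.001], [-0.698, -0.716, 0.0], [0.0, -0.0, -1.0]]
force: [0.5, 0.8, 2.5]
finger_gap: 0.0365
finger_force: 59.9
```

```bash
python3 d.py; python3 - <<'E'
from h import *
a=imaging.grab_frame("wrist");b=imaging.grab_frame("scene");save("w7.png",a);save("s7.png",b)
A=cv2.imread("pics/w7.png");B=cv2.imread("pics/s7.png")
cv2.imwrite("pics/f.png",np.hstack([cv2.resize(A[200:384,150:350],(400,368)),cv2.resize(B[100:250,120:283],(400,368),interpolation=cv2.INTER_CUBIC)]))
E
```

```text
clk 31.9 pos [ 589.7 -225.3  106.6] J [  26.   22.   -9.   95.    4.   63. -119.] F [0.5 0.8 2.5] gap 36.5
z [ 6.e-04  1.e-04 -1.e+00] y-ang -134.26
```

View pics/f.png

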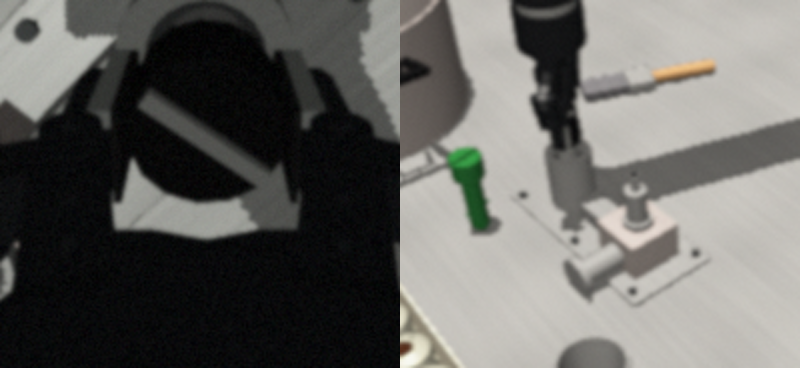

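The head is gripped squarely in the pads at (205,110), and the nozzle's collar sits on the block at (640,215). The screw has turned forward about 6.27 rad and sunk at the thread's rate. Handing in.

```bash
python3 -c "
from rig import order
print(order.finish_job())"
```

```text
the job is handed in; nothing more can be done
None
```

I handed the job in at about 32 s: the nozzle is home in the socket and released, and the lock screw dropped off its thread start, went forward about one full turn (one regrip on the way) and is still held.

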